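Ready a cup and hold the damp chest's sprung lid

TASK

Take the top cup off the nested pile and stand it gently, upright, in the middle of the banding wheel, ready for me to put away in the damp chest; leave the rest of the pile and everything else as it is. Then take the chest's lid by its bar, raise it a little past its balance point to be sure the spring takes over, without letting it fly open, and ease it back. Finish while still holding the lid still with the fingers a few degrees below the balance point, where it would fall shut if let go, so that I can reach in.

Things in the scene. Friction and masses are not known exactly. Their poses are not given: they have to be found in the camera images.
- cup_top: Top cup of a nested pile of three identical white cups. Each 60 mm high: solid foot 46 to 50 mm wide up to 30 mm, then a straight band 62 mm wide from 30 mm to the rim at 60 mm, hollow 55 mm wide, 28 mm deep. Each foot stands loosely in the cup below, 32 mm higher than it, so only the bands show (they do not touch). 90 to 180 g. Origin: centre of the underside, z up
- cup_middle: The middle cup of the pile, same shape; stays in the pile
- cup_bottom: The bottom cup of the pile, same shape, standing on the table; stays where it is
- wheel: Potter's banding wheel: a flat round aluminium disc, 150 mm across, on a short dark pedestal, fixed to the table and not turning. Its top face is 70 mm above the table. Origin: on the table under its centre
- wheel_top (a point): Centre of the wheel's top face, where the cup is to stand
- chest: Damp chest: an open plywood box 200 mm deep (its x), 260 mm wide (its y), 100 mm high, fixed to the table. Its x axis points from its front (robot side) to its back. Closed by the lid. Origin: centre of its underside
- lid (a joint): Angle of the grey lid (200 x 260 x 12 mm, 0.95 kg), rad: 0 closed and level, grows upward, stop at 1.5. Hinged on the chest's back upper edge. A spring carries most of it: BELOW 0.90 rad (52 degrees) it falls shut if let go, ABOVE 0.90 it springs open. This balance point is always 0.90. Lift at the bar at most 1.5 N, some tenths of a newton near balance, little friction: go by the angle
- lid_hinge (a point): Middle of the hinge line, at half the lid's thickness; the hinge line runs along the chest's y, 100 mm behind the chest's centre
- lid_bar (a point): Middle of the lid's round steel grip bar, 14 mm thick, along the chest's y, on two arms (112 mm free between them). Its centre is 250 mm from the hinge line, 50 mm in front of the lid's edge (43 mm gap), 106 mm above the table when closed. Pinch it from above, fingers before and behind; it turns in a light pinch as it swings on its circle, up and to the back
- glaze_jar: Bystander: grey jar with white cap, 60 mm wide, 75 mm high; loose, to be left alone. Origin under its centre
- slip_bottle: Bystander: grey bottle with white cap, 50 mm wide, 120 mm high; loose, to be left alone. Origin under its centre
- brush_pot: Bystander: terracotta pot of brushes, 76 mm wide, 230 mm high with brushes; loose, to be left alone. Origin under its centre
- bulb_form: Bystander: bulb-shaped white form, 80 mm wide, 118 mm high; loose, to be left alone. Origin under its centre
- modelling_tool: Bystander: spatula 190 mm long, lying flat; origin under its middle; loose, to be left alone
- mixing_bowl: Bystander: white bowl 130 mm wide, 60 mm high; loose, to be left alone. Origin under its centre
- black_jar: Bystander: glass jar with black cap, 64 mm wide, 60 mm high; loose, to be left alone. Origin under its centre
Mind the look-alikes: they are no part of the job. Leave any pink look-alike of the wheel alone. Leave any red look-alike of the cup_top alone.

How it is judged:
By the outcome, as a careful person would: the job done as asked, in the order asked, and still so for the second after the job is handed in, while the arm keeps its last pose, push and grip.
It also fails if it takes over 59 s, if anything falls off the work surface, if the arm or the gripper's body presses on something with over 40 N, if the wrist force passes 120 N, or if a joint passes its speed limit or range.

ROBOT

A 6-joint arm with a two-finger parallel gripper is mounted at the origin on the work surface. World frame = base frame: x ahead of the robot, y to its left, z up, the work surface at z = 0. Lengths are in m, angles in rad, forces in N, time in s.
With the tool pointing down it reaches from about 0.25 to 0.775 m from the base axis. Payload 4 kg.
Tool frame: the origin (TCP) lies at the very end of the fingers, on their centre line; the grasp point (between the pads) lies 19 mm behind it; x points along the fingers, y is the direction in which the jaws open and shut, and the axes are right-handed (so a half turn about x gives the same grasp; the last joint's range is limited). The gripper opens to 94 mm and grips with 3 to 60 N. Pads are 16 mm wide; open, the fingers measure 119 mm over their backs; the gripper's body (75 mm by 177 mm) begins 78 mm behind the grasp point.
Start: joints at [-1.24, 0.087, 1.371, -0, 1.684, -0.103], TCP at [0.231, -0.499, 0.206] pointing down, gripper open.
Joint ranges: [-3.1, 3.1], [-0.76, 2.03], [0.27, 2.55], [-1.08, 4.22], [0.17, 2.65], [-2.57, 2.57]. Speed limits (rad/s): [2.79, 2.79, 3.14, 3.14, 3.14, 3.14].

INTERFACE

Orientations are given as [roll, pitch, yaw] about the fixed x, y, z axes, in that order (R = Rz(yaw) Ry(pitch) Rx(roll)).
In Python, from bench import robot gives the robot as it stands.
- The arm moves only by the tool carry_out, never from a script. Its argument "targets" is a list of rows, each a list of 5 numbers: the closure, from 0 (fully open) to 1 (shut), then the shift along the tool's x, y, z in cm, then the turn about the tool's x in degrees. In form: [[fingers, tx, ty, tz, turn], ...]. A call has 1 to 20 rows; each row shifts and turns the commanded pose from where the row before left it, along the tool's axes as they then stand; what a row does not reach is not made up. A row lasts 1/10 s, in which the tool goes at most 50 mm and 8.59 degrees, less where a joint would pass 70% of its speed; a pose out of reach is approached as far as the arm can. A call is refused whole if a number of a shift passes 5 or a number of a turn 8.59, either way. A call with a gripper value outside its range is refused whole. The fingers move at their own pace and stop on an object; the grip force is fixed at half the most. Time passes only in rows, so rows that do not move let the fingers close. It gives the time, the measured TCP pose, the force and the opening at its end, in the units of the state.
- robot.get_obs(): the state, without advancing time (a new reading comes with each control period).
- robot.snapshot(name): name is "scene" or "top" or "wrist"; returns a dict with "image" (480x640x3 uint8, red, green, blue), "camera_matrix" (3x3 intrinsics, pixels), "pose" (4x4, takes a point from camera to world coordinates). Camera axes: x right, y up, looking along -z (the intrinsics and any distortion apply to the point x, -y, -z); pixel columns grow to the right and rows downward; lengths in m; the calibration is good to about 2 mm. A picture is of the moment at which its call begins. There is no depth.
- robot.close_job(): hands the job in, once; it reports no verdict.
The state is a dict: "time": time; "joint_positions": joint angles; "qvel": joint speeds; "joint_torque": joint torques, N m; "tool_pos": TCP position; "ee_rot": TCP orientation; "wrist_force": force on the tool from outside, world axes, zero at the start; "wrist_torque": the same for the moment, N m; "width": finger opening in m.
Only numpy, scipy, OpenCV 4.12 (cv2) and the standard library are available. Lean on these libraries where they do the work, as an engineer would, in place of code of your own. Each camera call takes 0.05 s, during which the arm holds its last target. There are 200 camera calls.

## Working session

There is one attempt and no reset: what is moved stays moved. The work goes in short steps, Python scripts to look and compute and a tool call to move; the robot and the scene stay as the last step left them, time stands still between calls to the robot, and variables do not carry over. Pictures are saved under pics/ and viewed, about 8 in all and at most 12, crops included, and the job is handed in when it is done.

Besides the shell and the picture viewer there is one more tool, called after "Emit:" as name(argument=value, ...) on one line, values as JSON. carry_out: Moves the arm, as the interface text tells. Its arguments: {"type":"object","properties":{"targets":{"type":"array","items":{"type":"array","items":{"type":"number"}}}},"required":["targets"]}

```bash
mkdir -p pics; cat > h.py <<'E'
import numpy as np,cv2
from bench import robot
def snap(n,f):
    s=robot.snapshot(n); cv2.imwrite(f'pics/{f}.png',s['image'][:,:,::-1]); np.savez(f'pics/{f}.npz',**{k:np.array(s[k]) for k in s}); return s
def ray(s,u,v):
    K=np.array(s['camera_matrix']);T=np.array(s['pose'])
    d=np.linalg.inv(K)@[u,v,1]; d=T[:3,:3]@(d*[1,-1,-1]); return T[:3,3],d
def onz(s,u,v,z):
    o,d=ray(s,u,v); return o+d*(z-o[2])/d[2]
def proj(s,p):
    K=np.array(s['camera_matrix']);T=np.array(s['pose'])
    c=T[:3,:3].T@(np.array(p)-T[:3,3]); q=K@(c*[1,-1,-1]); return q[:2]/q[2]
E
python3 - <<'E'
from h import *
o=robot.get_obs(); print(o)
for n in('scene','top'):
    s=snap(n,n+'0'); print(n,[k for k in s],s['camera_matrix'],np.round(s['pose'],3))
E
```

```text
{'time': 0.0, 'joint_positions': array([-1.24011762e+00,  8.79478668e-02,  1.37224244e+00, -1.24369232e-05,
        1.68359320e+00, -1.03128042e-01]), 'qvel': array([-0.00010397, -0.00041013, -0.00078604,  0.00048752, -0.0008649 ,
        0.00126324]), 'joint_torque': array([ 1.28579541e-03, -3.40172517e+01, -3.02425575e+01,  7.18101184e-02,
        3.30039219e-02, -1.55009056e-04]), 'tool_pos': array([ 0.2309798 , -0.49854516,  0.20431408]), 'ee_rot': array([-1.66828236,  1.56860544,  1.90711566]), 'wrist_force': array([-0.46467938, -0.33616505, -0.17077068]), 'wrist_torque': array([-0.0057862 ,  0.00537188,  0.01192137]), 'width': 0.09419039603165057}
scene ['image', 'camera_matrix', 'pose'] [[556.66493644   0.         331.49069002]
 [  0.         556.66493644 239.26262379]
 [  0.           0.           1.        ]] [[ 0.153 -0.78   0.607  1.365]
 [ 0.988  0.112 -0.105 -0.158]
 [ 0.014  0.616  0.788  1.121]
 [ 0.     0.     0.     1.   ]]
top ['image', 'camera_matrix', 'pose'] [[588.2347478    0.         336.52931633]
 [  0.         588.2347478  236.5837412 ]
 [  0.           0.           1.        ]] [[-0.028  0.983 -0.184  0.297]
 [-1.    -0.028  0.003 -0.021]
 [-0.002  0.184  0.983  1.63 ]
 [ 0.     0.     0.     1.   ]]
```

View pics/scene0.png

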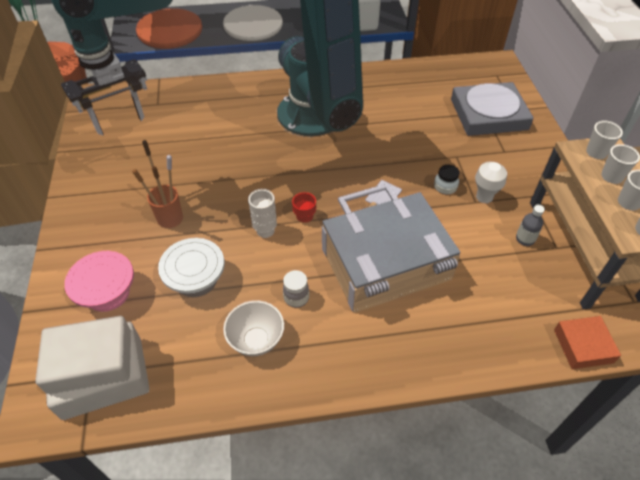

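View pics/top0.png

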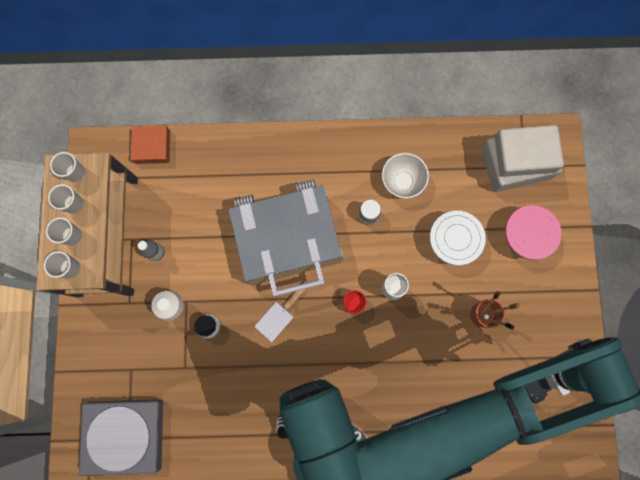

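Scene view: the pile is at (262,212), the red look-alike at (304,207) and the wheel at (192,265), with the pink one to its left. The chest is at (390,245) with its bar at (368,197). Top view: the pile is at (396,286), the wheel at (458,238), the bar at (298,284) and the red cup at (354,301).

```bash
python3 - <<'E'
from h import *
L=lambda f:dict(np.load(f'pics/{f}.npz'))
t=L('top0');c=L('scene0')
def blob(s,box,fn,nm):
    x0,y0,x1,y1=box; im=s['image'][y0:y1,x0:x1]; hsv=cv2.cvtColor(im,cv2.COLOR_RGB2HSV)
    m=fn(hsv).astype(np.uint8); cs,_=cv2.findContours(m,cv2.RETR_EXTERNAL,cv2.CHAIN_APPROX_NONE)
    k=max(cs,key=cv2.contourArea)+np.array([x0,y0]); e=cv2.fitEllipse(cv2.convexHull(k)); print(nm,np.round(e[0],1),np.round(e[1],1),round(e[2]),'bbox',cv2.boundingRect(k)); return k,e
white=lambda h:(h[:,:,1]<60)&(h[:,:,2]>110)
k,e=blob(t,(375,265,415,305),white,'pile top'); 
for z in(.124,):print(onz(t,*e[0],z))
k,e=blob(t,(425,205,492,270),white,'wheel top');print(onz(t,*e[0],.07))
k,e=blob(c,(155,235,228,300),white,'wheel scene');print(onz(c,*e[0],.07))
k,e=blob(c,(245,180,280,240),white,'pile scene')
red=lambda h:((h[:,:,0]<6)|(h[:,:,0]>174))&(h[:,:,1]>180)
k,e=blob(t,(335,285,372,318),red,'red');print(onz(t,*e[0],.06))
# lid: grey bluish polygon
k,e=blob(t,(222,180,348,285),lambda h:(h[:,:,0]>95)&(h[:,:,2]<140)&(h[:,:,1]<90),'lid')
r=cv2.minAreaRect(k);print(r);B=cv2.boxPoints(r)
for b in B:print(b,onz(t,*b,.112))
print('c',onz(t,*r[0],.112))
a=t['image'];crop=lambda s,x0,y0,x1,y1,f:cv2.resize(s['image'][y0:y1,x0:x1,::-1],None,fx=f,fy=f,interpolation=cv2.INTER_CUBIC)
A=crop(t,225,175,425,325,4);cv2.imwrite('pics/tc.png',A)
B=crop(c,235,170,475,310,3.3);cv2.imwrite('pics/sc.png',B)
E
```

```text
pile top [395.1 286. ] [24.7 27.4] 40 bbox (382, 273, 27, 27)
[ 0.44536922 -0.17305286  0.124     ]
wheel top [457.1 237.6] [54.6 56.9] 117 bbox (429, 211, 57, 55)
[ 0.57665294 -0.35172948  0.07      ]
wheel scene [191.  264.9] [54.1 67.1] 74 bbox (158, 238, 67, 55)
[ 0.58329269 -0.34973396  0.07      ]
pile scene [262.3 211.3] [28.3 50. ] 171 bbox (248, 189, 28, 48)
red [354.3 301.7] [22.5 23. ] 164 bbox (343, 291, 23, 23)
[ 0.41281923 -0.06909076  0.06      ]
lid [282.4 231.3] [101.9 128.7] 77 bbox (229, 181, 113, 100)
((283.5294494628906, 229.11764526367188), (81.4919662475586, 99.92466735839844), 75.96376037597656)
[225.17651 201.70587] [0.68320603 0.26642108 0.112     ]
[322.11768 177.47058] [0.74263281 0.00748969 0.112     ]
[341.8824  256.52942] [ 0.52736109 -0.03906636  0.112     ]
[244.94122 280.7647 ] [0.47098996 0.21376696 0.112     ]
c [0.60458902 0.11231592 0.112     ]
```

View pics/tc.png

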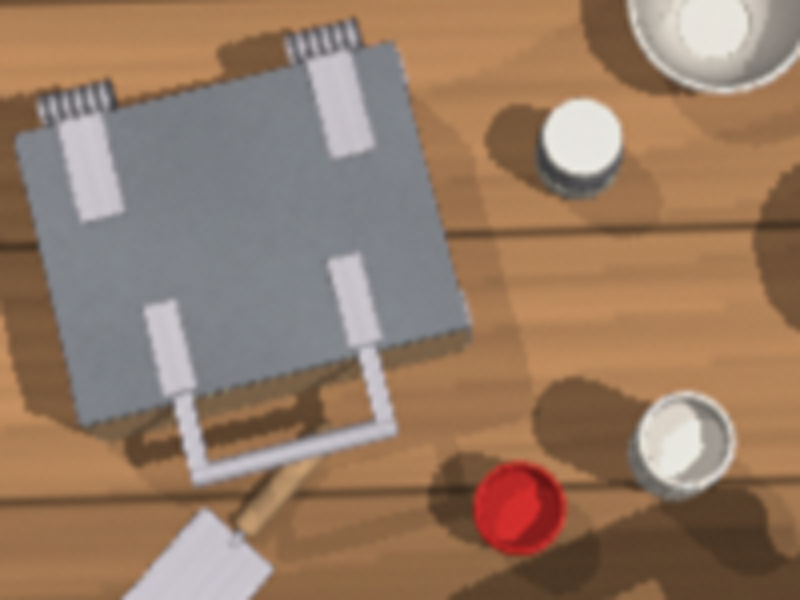

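View pics/sc.png

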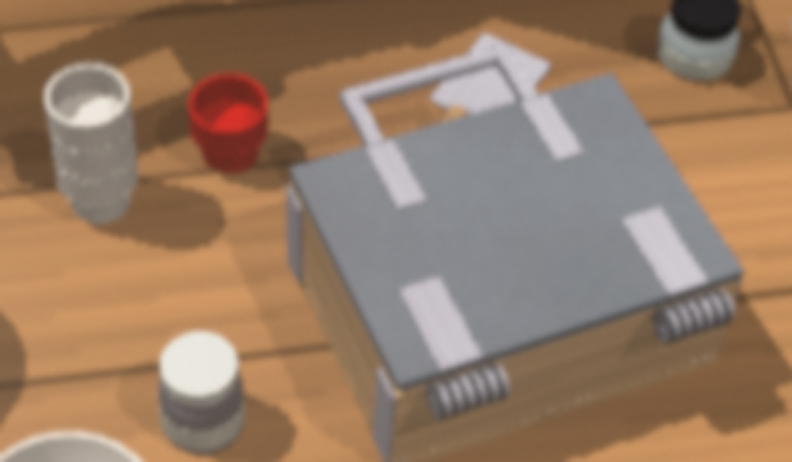

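Top crop: lid corners are near (17,133), (395,42), (468,328) and (85,425), and bar ends near (200,475) and (395,428). The pile rim is centred near (686,440). The scene crop agrees, with the rim at (88,98).

```bash
python3 - <<'E'
from h import *
from scipy.spatial.transform import Rotation as Ro
L=lambda f:dict(np.load(f'pics/{f}.npz'))
t=L('top0');c=L('scene0')
T=lambda x,y:(225+x/4,175+y/4); S=lambda x,y:(235+x/3.3,170+y/3.3)
P=lambda *a:np.round(onz(*a),4)
print('pile',P(t,*T(686,440),.124),P(c,*S(88,98),.124))
tc=[(17,133),(395,42),(468,328),(85,425)]; sc=[(742,273),(398,385),(292,170),(612,75)]
A=np.array([P(t,*T(*q),.112) for q in tc]);B=np.array([P(c,*S(*q),.112) for q in sc]);print(A,A.mean(0));print(B,B.mean(0))
for X in(A,B):
    for i in range(4):
        d=X[(i+1)%4]-X[i];print(round(np.linalg.norm(d),4),round(np.degrees(np.arctan2(d[1],d[0])),1))
print('bar',[P(t,*T(*q),.106) for q in((198,473),(393,430))],[P(c,*S(*q),.106) for q in((347,95),(500,60))])
o=robot.get_obs();M=Ro.from_euler('xyz',o['ee_rot']).as_matrix();print(np.round(M,3))
E
```

```text
pile [ 0.4478 -0.1768  0.124 ] [ 0.4538 -0.1725  0.124 ]
[[ 0.665   0.2555  0.112 ]
 [ 0.7203  0.0037  0.112 ]
 [ 0.5261 -0.0393  0.112 ]
 [ 0.4696  0.2104  0.112 ]] [0.59525  0.107575 0.112   ]
[[ 0.6675  0.2588  0.112 ]
 [ 0.7234  0.0083  0.112 ]
 [ 0.5325 -0.0339  0.112 ]
 [ 0.4749  0.2165  0.112 ]] [0.599575 0.112425 0.112   ]
0.2578 -77.6
0.1989 -167.5
0.256 102.7
0.2005 13.0
0.2567 -77.4
0.1955 -167.5
0.2569 103.0
0.1972 12.4
bar [array([0.4371, 0.1381, 0.106 ]), array([0.4615, 0.0113, 0.106 ])] [array([0.4615, 0.0178, 0.106 ]), array([0.4427, 0.1383, 0.106 ])]
[[-0.001  0.42  -0.907]
 [ 0.002 -0.907 -0.42 ]
 [-1.    -0.002 -0.   ]]
```

Emit:
carry_out(targets=[[0,-4,0,0,0],[0,-4,0,0,0],[0,-4,0,0,0],[0,0,-2,-3.35,0],[0,0,-2,-3.35,0],[0,0,-2,-3.35,0],[0,0,-2,-3.35,0],[0,0,-2,-3.35,0],[0,0,-2,-3.35,0],[0,0,-2,-3.35,0],[0,0,-2,-3.35,0],[0,0,-2,-3.35,0],[0,0,-2,-3.35,0],[0,3,0,0,0],[0,3,0,0,0],[0,0,0,0,0]])

```text
time: 1.7
tool_pos: [0.449, -0.1752, 0.26]
ee_rot: [-0.912, 1.56, 2.664]
wrist_force: [-0.1, 0.4, -0.3]
width: 0.0939
```

```bash
python3 - <<'E'
from h import *
s=snap('wrist','w1');o=robot.get_obs();print(o['time'],o['tool_pos'],o['ee_rot'],o['width']);print(np.round(s['pose'],3),s['camera_matrix'])
for p in((.45,-.175,.124),(.58,-.351,.07),(o['tool_pos'])):print(proj(s,p))
E
```

```text
1.75 [ 0.4498923  -0.17595048  0.26294212] [-0.91037185  1.56477183  2.66538705] 0.09382252922101582
[[ 0.421  0.872  0.25   0.521]
 [-0.907  0.408  0.106 -0.144]
 [-0.01  -0.271  0.962  0.439]
 [ 0.     0.     0.     1.   ]] [[350.00409578   0.         323.6132839 ]
 [  0.         350.00409578 238.73568835]
 [  0.           0.           1.        ]]
[325.47163394 226.92891677]
[533.20785555 173.85540043]
[325.68486611 288.94125683]
```

View pics/w1.png

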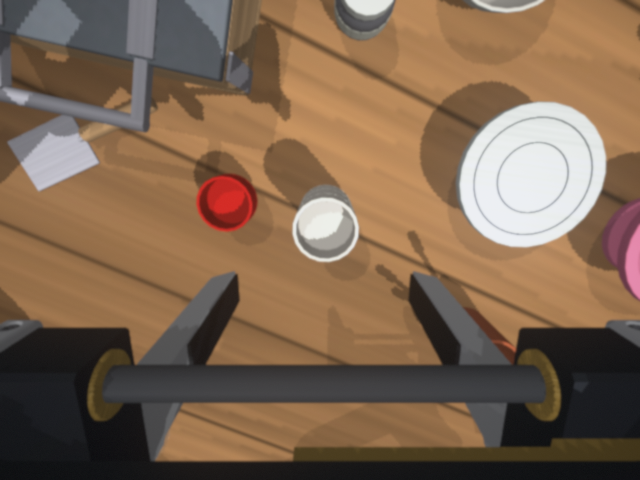

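The rim is centred at (325,229) against a prediction of (325,227), and the wheel rings are at (533,177) against (533,174). Both agree to about 3 mm.

Emit:
carry_out(targets=[[0,3,0,0,0],[0,3,0,0,0],[0,3,0,0,0],[0,3,0,0,0],[0,2,0,0,0],[0,1,0,0,0],[0,0.5,0,0,0],[0,0.5,0,0,0],[0,0,0,0,0],[0,0,0,0,0]])

```text
time: 2.75
tool_pos: [0.4517, -0.1772, 0.1066]
ee_rot: [2.198, 1.569, -0.51]
wrist_force: [0.1, -1.2, 0.1]
width: 0.0938
```

Emit:
carry_out(targets=[[0,0.4,-0.2,0.2,0],[0,0.3,0,0,0],[0,0,0,0,0],[0,0,0,0,0]])

```text
time: 3.15
tool_pos: [0.4483, -0.1757, 0.0984]
ee_rot: [-0.885, 1.571, 2.69]
wrist_force: [0.2, -0.1, 0.4]
width: 0.0942
```

```bash
python3 - <<'E'
from h import *
a=[]
for i in range(3):
    s=snap('wrist','w2'); a.append(robot.get_obs()['tool_pos'])
print(np.round(a,4))
E
```

```text
[[ 0.4484 -0.1758  0.0985]
 [ 0.4485 -0.1758  0.0986]
 [ 0.4485 -0.1759  0.0986]]
```

Emit:
carry_out(targets=[[0.1,0,0,0,0],[0.2,0,0,0,0],[0.26,0,0,0,0],[0.3,0,0,0,0],[0.33,0,0,0,0],[0.36,0,0,0,0],[0.4,0,0,0,0],[0.6,0,0,0,0],[0.6,0,0,0,0],[0.6,0,0,0,0]])

```text
time: 4.3
tool_pos: [0.4484, -0.1757, 0.0985]
ee_rot: [-1.463, 1.571, 2.113]
wrist_force: [-1.5, 0.4, -0.0]
width: 0.0623
```

Gripped at 62 mm. Lifting slowly until the foot is clear of the cup below, then up.

Emit:
carry_out(targets=[[0.6,-0.5,0,0,0],[0.6,-0.5,0,0,0],[0.6,-1,0,0,0],[0.6,-1,0,0,0],[0.6,-1,0,0,0],[0.6,-2,0,0,0],[0.6,-2,0,0,0],[0.6,-1,0,0,0],[0.6,0,0,0,0],[0.6,0,0,0,0],[0.6,0,0,0,0]])

```text
time: 5.4
tool_pos: [0.4478, -0.1755, 0.1872]
ee_rot: [-0.897, 1.569, 2.679]
wrist_force: [0.1, -0.3, -1.1]
width: 0.0616
```

```bash
python3 - <<'E'
from h import *
s=snap('scene','s2');o=robot.get_obs();print(o['tool_pos'],o['wrist_force'],o['width'])
cv2.imwrite('pics/s2c.png',cv2.resize(s['image'][90:330,140:460,::-1],None,fx=2.5,fy=2.5))
E
```

```text
[ 0.4477923  -0.17549377  0.18712173] [-0.85232078  0.32106308 -2.18700063] 0.06197673497855844
```

View pics/s2c.png

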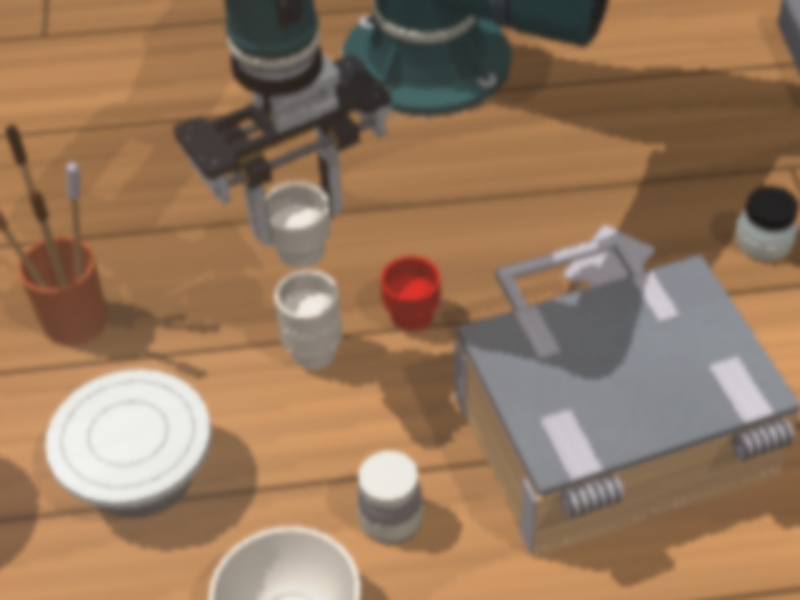

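The top cup is in the gripper, and two cups still stand below it with the red one untouched. Moving over the wheel.

Emit:
carry_out(targets=[[0.6,0,1.4,-0.3,0],[0.6,0,2.5,-0.5,0],[0.6,0,2.5,-0.5,0],[0.6,0,2.5,-0.5,0],[0.6,0,2.5,-0.5,0],[0.6,0,2.5,-0.5,0],[0.6,0,2.5,-0.5,0],[0.6,0,2.5,-0.6,0],[0.6,0,1.5,-0.4,0],[0.6,0,1,-0.2,0],[0.6,0,0,0,0],[0.6,0,0,0,0],[0.6,0,0,0,0]])

```text
time: 6.75
tool_pos: [0.579, -0.3506, 0.1887]
ee_rot: [-1.427, 1.571, 2.149]
wrist_force: [-0.4, 0.0, -0.2]
width: 0.0623
```

```bash
python3 - <<'E'
from h import *
from scipy.spatial.transform import Rotation as Ro
s=snap('wrist','w3');o=robot.get_obs();print(o['time'],o['tool_pos'],o['wrist_force'],o['width']);print(np.round(Ro.from_euler('xyz',o['ee_rot']).as_matrix(),3))
for p in((.579,-.351,.07),(o['tool_pos']+[0,0,.0255])):print(proj(s,p))
E
```

```text
6.8 [ 0.57898807 -0.35050568  0.18889168] [ 0.17303279 -0.28046428 -1.48182165] 0.0616912466662386
[[ 0.     0.421 -0.907]
 [-0.    -0.907 -0.421]
 [-1.     0.    -0.   ]]
[324.36659434 233.74826908]
[323.51543789 308.82685207]
```

View pics/w3.png

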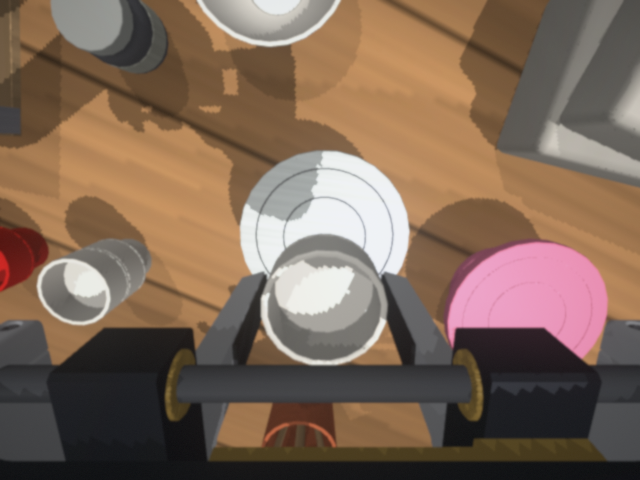

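Disc centred near (325,235) against a prediction of (324,234), and the cup is in line with it. The brush pot and the pink wheel are clear.

Emit:
carry_out(targets=[[0.6,1,0,0,0],[0.6,1.5,0,0,0],[0.6,1.5,0,0,0],[0.6,1.5,0,0,0],[0.6,1,0,0,0],[0.6,0.7,0,0,0],[0.6,0.4,0,0,0],[0.6,0.2,0,0,0],[0.6,0.1,0,0,0],[0.6,0.1,0,0,0],[0.6,0,0,0,0],[0.6,0,0,0,0]])

```text
time: 8.0
tool_pos: [0.5794, -0.3512, 0.109]
ee_rot: [2.083, 1.57, -0.625]
wrist_force: [-0.4, -0.8, -1.9]
width: 0.0618
```

Emit:
carry_out(targets=[[0.6,0.1,0,0,0],[0.6,0.1,0,0,0],[0.6,0.1,0,0,0],[0.6,0,0,0,0],[0.6,0,0,0,0]])

```text
time: 8.5
tool_pos: [0.5792, -0.3511, 0.1054]
ee_rot: [-0.672, 1.571, 2.903]
wrist_force: [-0.6, 0.0, -2.7]
width: 0.0616
```

Emit:
carry_out(targets=[[0.6,0.05,0,0,0],[0.6,0.05,0,0,0],[0.6,0,0,0,0],[0.6,0,0,0,0]])

```text
time: 8.9
tool_pos: [0.5793, -0.3511, 0.1046]
ee_rot: [1.827, 1.571, -0.881]
wrist_force: [0.6, -0.0, -1.3]
width: 0.062
```

Emit:
carry_out(targets=[[0.6,0.05,0,0,0],[0.6,0.05,0,0,0],[0.6,0,0,0,0],[0.6,0,0,0,0]])

```text
time: 9.3
tool_pos: [0.5793, -0.3511, 0.1046]
ee_rot: [2.094, 1.57, -0.613]
wrist_force: [-1.3, 1.8, 4.3]
width: 0.0622
```

Contact: the height stopped at 0.1046 and the force turned upward. Opening gradually, then rising.

Emit:
carry_out(targets=[[0.35,-0.05,0,0,0],[0.32,0,0,0,0],[0.28,0,0,0,0],[0.2,0,0,0,0],[0.1,0,0,0,0],[0,0,0,0,0],[0,0,0,0,0],[0,0,0,0,0],[0,-1,0,0,0],[0,-2,0,0,0],[0,-3,0,0,0],[0,-4,0,0,0],[0,-4,0,0,0],[0,-3,0,0,0],[0,0,0,0,0]])

```text
time: 10.8
tool_pos: [0.5807, -0.3521, 0.2822]
ee_rot: [2.076, 1.558, -0.631]
wrist_force: [-0.5, -0.0, 1.1]
width: 0.094
```

```bash
python3 - <<'E'
from h import *
s=snap('wrist','w4');t=snap('scene','s4');o=robot.get_obs();print(o['time'],o['tool_pos'],o['width'])
I=np.hstack([cv2.resize(s['image'][80:400,120:520,::-1],(500,400)),t['image'][160:320,130:250,::-1].repeat(2.5 and 2,0).repeat(2,1)[:320]] if 0 else [cv2.resize(s['image'][:,:,::-1],(480,360)),cv2.resize(t['image'][200:320,140:246,::-1],(318,360))])
cv2.imwrite('pics/j4.png',I); print(proj(s,(.579,-.351,.07)),proj(s,(.579,-.351,.13)))
E
```

```text
10.9 [ 0.5794603  -0.35123093  0.27521101] 0.09385067393775094
[320.22586343 215.06874304] [320.26564836 227.01107254]
```

View pics/j4.png

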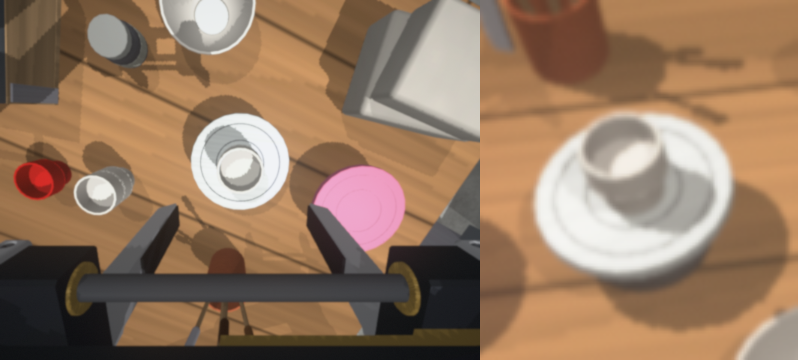

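The cup stands upright and centred on the wheel's rings. Next, over to the bar: shift, then turn.

Emit:
carry_out(targets=[[0,0,-1.7,-0.2,0],[0,0,-3.5,-0.5,0],[0,0,-3.5,-0.5,0],[0,0,-3.5,-0.5,0],[0,0,-3.5,-0.5,0],[0,0,-3.5,-0.5,0],[0,0,-3.5,-0.5,0],[0,0,-3.5,-0.5,0],[0,0,-3.5,-0.5,0],[0,0,-3.5,-0.5,0],[0,0,-3.5,-0.5,0],[0,0,-3.5,-0.5,0],[0,0,-3,-0.5,0],[0,0,-1,-0.1,0]])

```text
time: 12.3
tool_pos: [0.4488, 0.0786, 0.2716]
ee_rot: [-0.525, 1.567, 3.053]
wrist_force: [-0.1, -1.1, 0.4]
width: 0.0942
```

Emit:
carry_out(targets=[[0,0,0,0,-7.8],[0,0,0,0,-7.8],[0,0,0,0,-7.8],[0,0,0,0,-7.8],[0,0,0,0,-7.8],[0,0,0,0,-7.8],[0,0,0,0,-7.8],[0,0,0,0,-7.8],[0,0,0,0,-7.8],[0,0,0,0,-7.6],[0,0,0,0,0],[0,0,0,0,0],[0,0,0,0,0]])

```text
time: 13.6
tool_pos: [0.4504, 0.0762, 0.2733]
ee_rot: [-1.559, 1.57, -2.911]
wrist_force: [0.4, -0.1, 0.1]
width: 0.0942
```

```bash
python3 - <<'E'
from h import *
from scipy.spatial.transform import Rotation as Ro
s=snap('wrist','w5');o=robot.get_obs();print(o['time'],o['tool_pos'],o['width']);print(np.round(Ro.from_euler('xyz',o['ee_rot']).as_matrix(),3),o['joint_positions'])
for p in((.4505,.077,.106),(.438,.133,.106),(.463,.021,.106)):print(proj(s,p))
E
```

```text
13.65 [0.45049985 0.07623265 0.27351314] 0.09412181180557556
[[-0.001  0.976  0.217]
 [-0.     0.217 -0.976]
 [-1.    -0.001  0.   ]] [ 4.35992696e-02 -1.23969051e-01  1.44494060e+00 -2.20900628e-04
  1.82138131e+00 -1.75542974e-01]
[324.07965486 221.08216704]
[324.05486651 163.14618876]
[324.10241693 274.2822946 ]
```

View pics/w5.png

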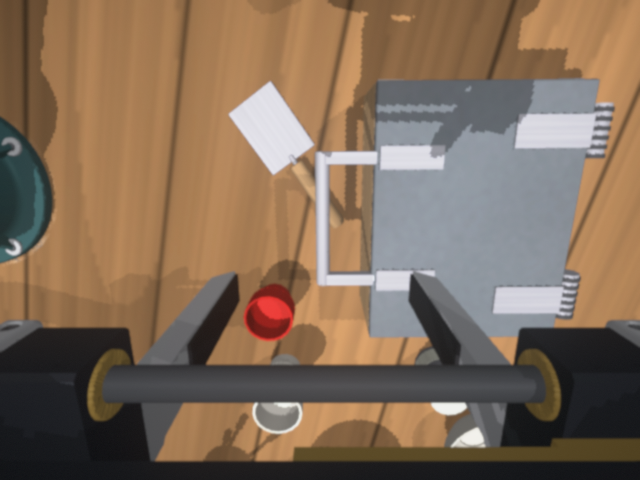

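Bar at column 322, rows 158 to 279, against a predicted 324 and 163 to 274, so it is aligned. The open jaws (47 to 60 mm behind the bar) would strike the lid edge at 50 mm, so I'll narrow them to about 40 mm first.

Emit:
carry_out(targets=[[0.57,0,-0.1,0,0],[0.57,0,0,0,0],[0.57,0,0,0,0],[0.57,2,0,0,0],[0.57,3,0,0,0],[0.57,3,0,0,0],[0.57,3,0,0,0],[0.57,3,0,0,0],[0.57,2,0,0,0],[0.57,1,0,0,0],[0.57,0.6,0,0,0],[0.57,0.6,0,0,0],[0.57,0.4,0,0,0],[0.57,0,0,0,0],[0.57,0,0,0,0],[0.57,0,0,0,0]])

```text
time: 15.25
tool_pos: [0.4501, 0.0762, 0.0886]
ee_rot: [1.332, 1.569, -0.018]
wrist_force: [-0.3, -0.3, 0.1]
width: 0.0404
```

Emit:
carry_out(targets=[[0.65,0.2,0,0,0],[0.72,0,0,0,0],[0.78,0,0,0,0],[0.82,0,0,0,0],[0.84,0,0,0,0],[0.86,0,0,0,0],[0.88,0,0,0,0],[0.9,0,0,0,0],[0.9,0,0,0,0]])

```text
time: 16.15
tool_pos: [0.4488, 0.076, 0.0857]
ee_rot: [-1.523, 1.569, -2.872]
wrist_force: [-5.5, -1.4, 1.0]
width: 0.0127
```

```bash
python3 - <<'E'
from h import *
for i in range(3):
    robot.snapshot('wrist');o=robot.get_obs();print(o['time'],np.round(o['tool_pos'],4),np.round(o['wrist_force'],1),o['width'])
print(o['joint_torque'])
E
```

```text
16.2 [0.4488 0.0761 0.0857] [-4.7 -1.8  1.7] 0.012889347023508907
16.25 [0.4488 0.0761 0.0857] [-5.3 -1.8  2.3] 0.013218751191584381
16.3 [0.4488 0.0761 0.0857] [-4.5 -1.8  2.1] 0.013434111390393575
[ 2.25660251e-01 -2.52754998e+01 -3.03967953e+01  4.59134085e-01
 -1.64679632e+00  2.23290775e-02]
```

Bar gripped, with about 5 N of side push. Now lifting along the 250 mm circle, in steps of 0.04 rad per row.

Emit:
carry_out(targets=[[0.9,-0.5,-0.12,0,0],[0.9,-0.5,0.02,0,0],[0.9,-1,0.06,0,0],[0.9,-1,0.1,0,0],[0.9,-0.99,0.14,0,0],[0.9,-0.98,0.18,0,0],[0.9,-0.98,0.22,0,0],[0.9,-0.97,0.26,0,0],[0.9,-0.95,0.3,0,0],[0.9,-0.94,0.33,0,0],[0.9,-0.93,0.37,0,0],[0.9,0,0,0,0],[0.9,0,0,0,0]])

```text
time: 17.6
tool_pos: [0.472, 0.0812, 0.1846]
ee_rot: [1.55, 1.561, 0.2]
wrist_force: [12.2, 2.1, -7.3]
width: 0.0131
```

```bash
cat > lid.py <<'E'
from h import *
o=robot.get_obs();p=o['tool_pos'];d=p-np.array([.4488,.0761,.0857])
dy=d[:2]@[.976,.217];print(o['time'],'dy,dz',dy,d[2],'th',np.arctan2(d[2],.25-dy),'r',np.hypot(d[2],.25-dy),'side',d[:2]@[.217,-.976])
print(np.round(o['wrist_force'],1),o['width'])
E
python3 lid.py
```

```text
17.6 dy,dz 0.023708880324221956 0.09888502970771318 th 0.41197514685513187 r 0.24695327482018256 side 3.326930067017262e-05
[12.2  2.1 -7.3] 0.013129579169024923
```

The lid pulls the tool inward by about 14 N, so my circle is slightly too wide. I'll relieve that and check the angle with a picture.

Emit:
carry_out(targets=[[0.9,0.1,0.2,0,0],[0.9,0.05,0.15,0,0],[0.9,0,0,0,0],[0.9,0,0,0,0]])

```text
time: 18.0
tool_pos: [0.4708, 0.0809, 0.1822]
ee_rot: [-1.229, 1.57, -2.579]
wrist_force: [-0.6, -0.8, 0.5]
width: 0.0132
```

```bash
python3 lid.py; python3 - <<'E'
from h import *
s=snap('scene','s6')
cv2.imwrite('pics/s6c.png',cv2.resize(s['image'][110:310,310:490,::-1],None,fx=3,fy=3,interpolation=cv2.INTER_CUBIC))
c=np.array([.597,.110]);u=np.array([.976,.218]);v=np.array([-.218,.976])
for th in(.35,.4,.45):
    h=c+.1*u; print(th,[np.round((proj(s,[*(h-r*np.cos(th)*u+w*v),.106+r*np.sin(th)])-[310,110])*3) for r,w in((.2,-.13),(.2,.13),(0,-.13),(0,.13))])
E
```

```text
18.0 dy,dz 0.022484296663782426 0.09651512655628836 th 0.4012038904800745 r 0.247140779554387 side 3.4135745680793396e-05
[-0.6 -0.8  0.5] 0.013218112040879618
0.35 [array([ 39., 289.]), array([346., 201.]), array([132., 535.]), array([447., 432.])]
0.4 [array([ 41., 284.]), array([350., 196.]), array([132., 535.]), array([447., 432.])]
0.45 [array([ 43., 280.]), array([355., 192.]), array([132., 535.]), array([447., 432.])]
```

View pics/s6c.png

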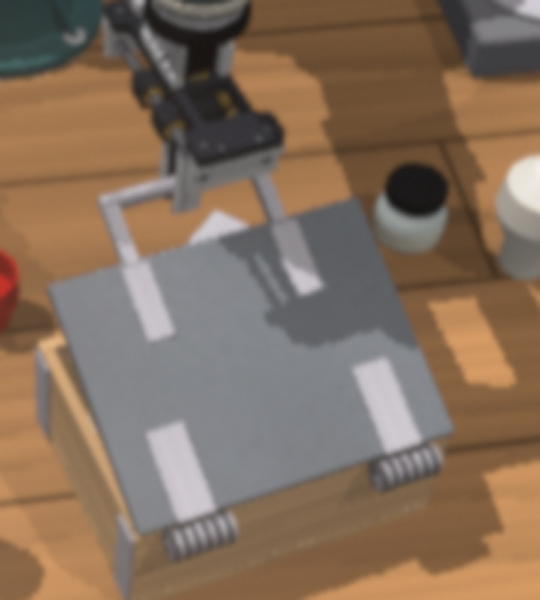

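That relieved it: the force is now about zero. The scene camera looks nearly along the lid's motion, so it reads the angle poorly. I'll go on to about 0.8 and check there with the top view.

Emit:
carry_out(targets=[[0.9,-0.5,0.22,0,0],[0.9,-0.87,0.42,0,0],[0.9,-0.86,0.46,0,0],[0.9,-0.84,0.5,0,0],[0.9,-0.82,0.53,0,0],[0.9,-0.8,0.56,0,0],[0.9,-0.78,0.59,0,0],[0.9,-0.75,0.62,0,0],[0.9,-0.72,0.65,0,0],[0.9,-0.35,0.34,0,0],[0.9,0,0,0,0],[0.9,0,0,0,0]])

```text
time: 19.25
tool_pos: [0.5188, 0.0919, 0.256]
ee_rot: [1.391, 1.571, 0.042]
wrist_force: [-5.9, -0.8, 4.5]
width: 0.0129
```

```bash
python3 lid.py; python3 - <<'E'
from h import *
T=snap('top','t7');W=snap('wrist','w7')
a=cv2.resize(T['image'][150:310,190:370,::-1],(450,400),interpolation=cv2.INTER_CUBIC)
b=cv2.resize(W['image'][100:420,220:500,::-1],(350,400))
cv2.imwrite('pics/j7.png',np.hstack([a,b]))
c=np.array([.597,.110]);u=np.array([.976,.218]);v=np.array([-.218,.976]);h=c+.1*u
def pt(r,w,th,n=.006):return [*(h+(-r*np.cos(th)+n*np.sin(th))*u+w*v),.106+r*np.sin(th)+n*np.cos(th)]
for th in(.7,.75,.8,.85):
    print(th,'top',[np.round((proj(T,pt(r,w,th))-[190,150])*2.5,1) for r,w in((.2,-.13),(.2,.13),(0,-.13),(0,.13))],'wr',[np.round((proj(W,pt(r,w,th,n))-[220,100])*1.25,1) for r,w,n in((.25,-.063,0),(.25,.063,0),(.2,-.13,.006),(.2,.13,.006))])
E
```

```text
19.25 dy,dz 0.07179558237465467 0.1703304233995409 th 0.7628103066897234 r 0.24651423406500356 side -0.00024060887665792313
[-5.9 -0.8  4.5] 0.012946527423994353
0.7 top [array([367.2, 195.4]), array([103.8, 260.8]), array([332.3,  83.4]), array([ 94.6, 141.5])] wr [array([104.9, 371.6]), array([100.4,  90. ]), array([185.1, 439. ]), array([207.8, -85.8])]
0.75 top [array([365.5, 187.2]), array([100.9, 252.7]), array([332.2,  83.2]), array([ 94.6, 141.3])] wr [array([122.8, 386.7]), array([121.9,  92.1]), array([199.4, 450.4]), array([228.9, -91.7])]
0.8 top [array([363.6, 178.5]), array([ 98. , 244.3]), array([332.2,  83.1]), array([ 94.6, 141.2])] wr [array([143.6, 402.6]), array([147.3,  94.3]), array([215.2, 462. ]), array([252.7, -97.7])]
0.85 top [array([361.7, 169.6]), array([ 95.1, 235.5]), array([332.2,  83. ]), array([ 94.6, 141. ])] wr [array([167.5, 419.1]), array([177. ,  96.7]), array([232.4, 473.7]), array([ 279.1, -103.9])]
```

View pics/j7.png

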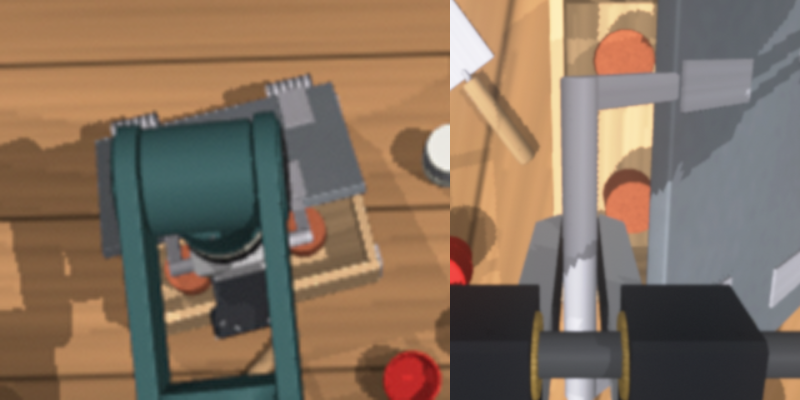

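The lid's corner at (365,186) in the top crop gives 0.757 rad. The bar in the wrist crop gives about 0.76 and the tool's arc 0.763, so all three agree. Going slowly past balance, to about 0.96.

Emit:
carry_out(targets=[[0.9,-0.3,0.28,0,0],[0.9,-0.3,0.28,0,0],[0.9,-0.3,0.28,0,0],[0.9,-0.3,0.28,0,0],[0.9,-0.28,0.3,0,0],[0.9,-0.28,0.3,0,0],[0.9,-0.27,0.3,0,0],[0.9,-0.27,0.3,0,0],[0.9,-0.25,0.31,0,0],[0.9,-0.25,0.31,0,0],[0.9,-0.25,0.31,0,0],[0.9,-0.25,0.31,0,0],[0.9,0,0,0,0],[0.9,0,0,0,0],[0.9,0,0,0,0]])

```text
time: 20.85
tool_pos: [0.5537, 0.0998, 0.2875]
ee_rot: [2.776, 1.57, 1.426]
wrist_force: [-2.1, 2.3, 1.6]
width: 0.013
```

```bash
cat >> lid.py <<'E'
# bar column in wrist view: bar visible above the fingers, rows 165-260
s=snap('wrist',f"wl{int(o['time']*100)}")
T=snap('top',f"tl{int(o['time']*100)}")
c=np.array([.597,.110]);u=np.array([.976,.218]);v=np.array([-.218,.976]);h=c+.1*u
def pt(r,w,th,n=0):return [*(h+(-r*np.cos(th)+n*np.sin(th))*u+w*v),.106+r*np.sin(th)+n*np.cos(th)]
row=200; g=cv2.GaussianBlur(cv2.cvtColor(s['image'],cv2.COLOR_RGB2HSV),(3,3),0)[row]
m=np.where((g[250:420,1]<60)&(g[250:420,2]>90))[0]+250
print('low-sat cols',[ (int(q[0]),int(q[-1])) for q in np.split(m,np.where(np.diff(m)>1)[0]+1) if len(q)>3])
ths=np.arange(.6,1.1,.02);P=[(proj(s,pt(.25,.063,t)),proj(s,pt(.25,0,t))) for t in ths]
print('bar col->th',[(round(float(t),2),round(float(np.interp(row,[a[1],b[1]],[a[0],b[0]])),1)) for t,(a,b) in zip(ths,P)][6:20])
E
python3 lid.py
```

```text
20.85 dy,dz 0.10757208080334886 0.20176042534724048 th 0.9561042796470771 r 0.2469675715615052 side -0.00039374693027963495
[-2.1  2.3  1.6] 0.012984573032972924
low-sat cols [(308, 338), (368, 419)]
bar col->th [(0.72, 246.1), (0.74, 250.7), (0.76, 255.6), (0.78, 260.8), (0.8, 266.4), (0.82, 272.3), (0.84, 278.7), (0.86, 285.5), (0.88, 292.6), (0.9, 300.2), (0.92, 308.3), (0.94, 316.8), (0.96, 325.7), (0.98, 335.1)]
```

The wrist view gives 0.954 and the tool arc 0.956, so it is past balance. Easing back to about 0.83 (4° below).

Emit:
carry_out(targets=[[0.9,0.1,-0.13,0,0],[0.9,0.18,-0.25,0,0],[0.9,0.19,-0.25,0,0],[0.9,0.19,-0.24,0,0],[0.9,0.19,-0.24,0,0],[0.9,0.2,-0.24,0,0],[0.9,0.2,-0.24,0,0],[0.9,0.2,-0.23,0,0],[0.9,0.2,-0.23,0,0],[0.9,0.2,-0.23,0,0],[0.9,0.1,-0.12,0,0],[0.9,0,0,0,0],[0.9,0,0,0,0],[0.9,0,0,0,0],[0.9,0,0,0,0]])

```text
time: 22.45
tool_pos: [0.5303, 0.0945, 0.2682]
ee_rot: [-3.014, 1.571, 1.919]
wrist_force: [0.4, 3.7, -0.9]
width: 0.0135
```

```bash
python3 lid.py; python3 - <<'E'
from h import *
T=snap('top','t9');S=snap('scene','s9');W=snap('wrist','w9')
a=cv2.resize(T['image'][150:310,190:370,::-1],(450,400),interpolation=cv2.INTER_CUBIC)
b=cv2.resize(S['image'][150:350,70:320,::-1],(350,280));b=np.vstack([b,cv2.resize(T['image'][200:310,380:562,::-1],(350,120))])
cv2.imwrite('pics/j9.png',np.hstack([a,b]))
c=np.array([.597,.110]);u=np.array([.976,.218]);v=np.array([-.218,.976]);h=c+.1*u
def pt(r,w,th,n=.006):return [*(h+(-r*np.cos(th)+n*np.sin(th))*u+w*v),.106+r*np.sin(th)+n*np.cos(th)]
for th in(.8,.85,.9):print(th,np.round((proj(T,pt(.2,-.13,th))-[190,150])*2.5,1))
E
```

```text
22.45 dy,dz 0.0835355332319368 0.18245330687692485 th 0.8311902210682203 r 0.2469810273820662 side -0.00024393449005489717
[ 0.4  3.7 -0.9] 0.013456772818809519
low-sat cols [(309, 337), (378, 419)]
bar col->th [(0.72, 285.0), (0.74, 290.9), (0.76, 297.2), (0.78, 303.9), (0.8, 311.1), (0.82, 318.8), (0.84, 326.9), (0.86, 335.6), (0.88, 344.8), (0.9, 354.5), (0.92, 364.9), (0.94, 375.7), (0.96, 387.2), (0.98, 399.3)]
0.8 [363.6 178.5]
0.85 [361.7 169.6]
0.9 [359.6 160.3]
```

View pics/j9.png

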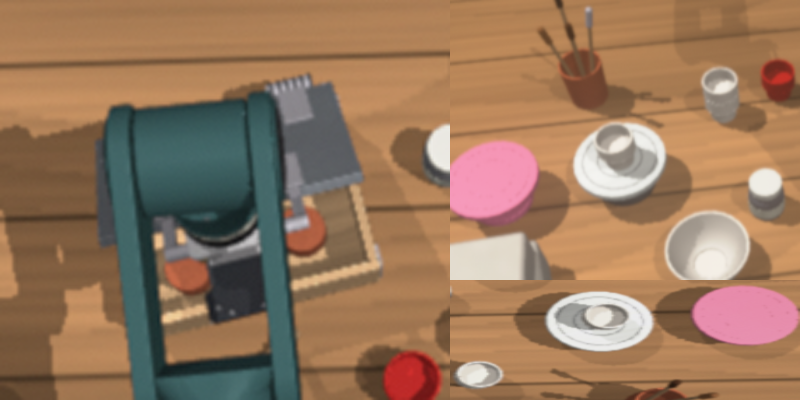

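The lid corner at (362,175) gives about 0.82 rad, against 0.83 for both the wrist view and the tool arc. The cup is upright on the wheel, the pile of two stands, and the bystanders are in place.

```bash
python3 -c "
from bench import robot
print(robot.close_job())"
```

```text
the job is handed in; nothing more can be done
None
```

The job is done and handed in at about 22.6 s.

- **Cup:** I took the top cup off the pile and set it down on the wheel; the last pictures show it upright in the middle. The other two cups are still stacked, and the nearby objects look unmoved.
- **Lid:** I took it by the bar, raised it to about 0.955 rad, just past balance, and eased it back under control. The fingers now hold it still at about 0.83 rad (4° below balance). The last angle checks were 0.83 from the tool's position, 0.83 from the wrist camera and about 0.82 from the top camera.

**One disagreement:** midway through the lift, the bar's path came out about 3 mm tighter than the stated 250 mm circle. That pulled on the gripper with up to about 14 N sideways, so I corrected the path. At the end the force was within about 4 N, and none of the other checks failed.

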